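# Show a glass wall-light shade to the inspection camera, side by side

## Robot

A 7-joint arm with a two-finger parallel gripper is mounted at the origin on the work surface. World frame = base frame: x ahead of the robot, y to its left, z up, the work surface at z = 0. Lengths are in m, angles in rad, forces in N, time in s.
With the tool pointing down it reaches from about 0.4 to 0.85 m from the base axis. Payload 10.4 kg.
Tool frame: the origin (TCP) lies midway between the tips of the shut fingers; the grasp point (between the pads) lies 19 mm behind it; z points along the fingers, y is the direction in which the jaws open and shut (so a half turn about z gives the same grasp; the last joint's range is limited). The gripper opens to 85 mm and grips with 20 to 120 N. Pads are 22 mm wide; open, the fingers measure 114 mm over their backs; the gripper's body (76 mm by 85 mm) begins 54 mm behind the grasp point. The pads swing forward as they close: fully open they stand 13 mm farther back than shut.
Start: joints at [1.247, 0.332, -0.065, 1.46, 0.022, 1.35, -0.088], TCP at [0.185, -0.597, 0.199] pointing down, gripper open.
Joint ranges: [-2.6, 2.6], [-0.5, 2.12], [-1.47, 1.34], [0.16, 2.42], [-1.27, 4.41], [0.06, 2.06], [-2.6, 2.6]. Speed limits (rad/s): [2.22, 2.22, 2.79, 2.79, 3.14, 3.14, 3.14].

## Interface

Orientations are given as a unit quaternion [x, y, z, w].
In Python, from workcell import manip, viewer gives the robot as it stands.
- The arm moves only by the tool move_arm, never from a script. Its argument "deltas" is a list of rows, each a list of 7 numbers: the shift along the tool's x, y, z in m, then the turn, a rotation vector about the tool's x, y, z in degrees, then the opening, from -1 (shut) to 1 (fully open). In form: [[dx, dy, dz, wx, wy, wz, gripper], ...]. A call has 1 to 10 rows; each row shifts and turns the commanded pose from where the row before left it, along the tool's axes as they then stand; what a row does not reach is not made up. A row lasts 1/8 s, in which the tool goes at most 62.5 mm and 10.7 degrees, less where a joint would pass 70% of its speed; a pose out of reach is approached as far as the arm can. A call with a gripper value outside its range is refused whole. The fingers move at their own pace and stop on an object; "force" is the grip in N (left out, the last holds). Time passes only in rows, so rows that do not move let the fingers close. It gives the time, the measured TCP pose, the force and the opening at its end, in the units of the state.
- manip.get_obs(): the state, without advancing time (a new reading comes with each control period).
- viewer.camera(name): name is "scene" or "top" or "wrist"; returns (picture, depth): 400x640x3 uint8, red, green, blue; 400x640 float32, m along the optical axis (not along the pixel's ray), 0 where there is no reading.
- viewer.calibration(name): a dict with "fx", "fy", "cx", "cy" (pixels), "R" (3x3) and "t" (3): a world point X has camera coordinates R X + t; the wrist camera has in their place "T_tool_cam" (4x4, takes a point from camera to tool coordinates, whose origin is the TCP and whose axes are the flange's). Camera axes: x right, y down, z forward; pixel columns grow to the right and rows downward; lengths in m; the calibration is good to about 2 mm. The wrist camera is an equidistant fisheye: a pixel r from the principal point sees the ray r / f radians off the axis. A picture is of the moment at which its call begins: read the wrist's pose just before it. calibration takes no time and is no camera call.
- manip.hand_in(): hands the job in, once; it reports no verdict.
The state is a dict: "clock": time; "joint_pos": joint angles; "joint_velocities": joint speeds; "tau": joint torques, N m; "position": TCP position; "ee_rot": TCP orientation; "ft_force": force on the tool from outside, world axes, zero at the start; "torque": the same for the moment, N m; "grip_width": opening from 0.0 (shut) to 1.0 (fully open).
Only numpy, scipy, OpenCV 4.12 (cv2) and the standard library are available. Lean on these libraries where they do the work, as an engineer would, in place of code of your own. Each camera call takes 0.05 s, during which the arm holds its last target.

## Task

Lift the box-shaped glass wall-light shade (steel back plate) by its neck and hold it upright a few centimetres above the middle of the round felt pad before the inspection camera. Turn it to show the lens squarely its left side, then its front (opposite the plate), then its right side, left and right as seen by someone facing its front, still for about a second each. Then set it gently down, upright in the middle of the pad, and let go, leaving the dome and cone shades where they stand.

Things in the scene. Friction and masses are not known exactly. Their poses are not given: they have to be found in the camera images.
- wall_shade: Loose upright blue glass box, 62 mm deep (x), 80 wide (y), 115 high, 0.4 kg; round clear neck, 34 mm diameter, mid-top, 115 to 165 mm above its underside (grip here from above, any yaw). Flat steel back plate at -x, 110 wide, 125 high, outer face at x = -35 mm. Origin: centre of the glass underside, on the neck's axis. +z up; +x out of its front; left side (seen facing its front) -y, right side +y.
- stand: Fixed inspection stand: dark steel base 120 mm wide, with a black camera on a post and before it a round grey felt pad, 144 mm diameter. Origin: at table height below the camera. The camera looks level along +x, lens axis 115 mm high, lens front at x = 45 mm, top at 149 mm. Pad centre at x = 200 mm, y = 0; pad top 14 mm above the table. +z up.
- dome: Bystander: a loose round dome shade of blue glass, 76 mm in diameter and 115 mm high, with the same clear neck, 165 mm high in all. Origin: centre of its underside; z up. To be left where it stands.
- cone: Bystander: a loose black glass cone shade, 104 mm in diameter at the foot, 140 mm high with its clear neck. Origin: centre of its underside; z up. To be left where it stands.
There are look-alikes about, which are no part of the job. Leave any red or turquoise look-alike of the wall_shade alone.

How it is judged:
By the outcome, as a careful person would: the job done as asked, in the order asked, and still so for the second after the job is handed in, with the robot touching nothing.
It also fails if it takes over 51 s, if anything falls off the work surface, if the arm or the gripper's body presses on something with over 40 N, if the wrist force passes 120 N, or if a joint passes its speed limit or range.

## Working session

There is one attempt and no reset: what is moved stays moved. The work goes in short steps, Python scripts to look and compute and a tool call to move; the robot and the scene stay as the last step left them, time stands still between calls to the robot, and variables do not carry over. Pictures are saved under pics/ and viewed, and the job is handed in when it is done.

Besides the shell and the picture viewer there is one more tool, called after "Emit:" as name(argument=value, ...) on one line, values as JSON. move_arm: Moves the arm, as the interface text tells. Its arguments: {"type":"object","properties":{"deltas":{"type":"array"},"force":{"type":"number"}},"required":["deltas"]}

```bash
mkdir -p pics
python3 - <<'E'
from workcell import manip, viewer
import cv2, numpy as np
o=manip.get_obs(); print(o)
for n in ["scene","top","wrist"]:
    p,d=viewer.camera(n); cv2.imwrite(f"pics/{n}0.png",p[:,:,::-1]); np.savez(f"{n}0.npz",p=p,d=d)
    print(n,viewer.calibration(n))
E
```

```text
{'clock': 0.0, 'joint_pos': array([ 1.24739896,  0.33285186, -0.06467675,  1.46092465,  0.0215983 ,
        1.34990033, -0.08845825]), 'joint_velocities': array([ 3.07508779e-04, -1.17503919e-03,  1.80990825e-04,  2.78678704e-05,
       -2.91659970e-04, -2.00218843e-03, -1.73585846e-03]), 'tau': array([-4.69215945e-05, -6.25453091e+01,  4.91329946e-02, -3.91603553e+01,
        1.61587849e-02,  1.00898783e-02,  3.39737778e-05]), 'position': array([ 0.18503405, -0.59654955,  0.19783636]), 'ee_rot': array([ 9.88708183e-01,  1.49852082e-01, -1.38713321e-04, -6.80490821e-04]), 'ft_force': array([-0.42214078, -0.95392944, -0.26371895]), 'torque': array([-0.03601331, -0.00793028, -0.03705571]), 'grip_width': 1.0015607195707767}
scene {'fx': 379.94559172447265, 'fy': 379.94559172447265, 'cx': 318.55350011397985, 'cy': 197.32512530668637, 'R': array([[-0.89732008,  0.44108456,  0.01615802],
       [ 0.32562938,  0.68626911, -0.65038467],
       [-0.29796338, -0.5783417 , -0.75943315]]), 't': array([ 0.3260523 , -0.2195362 ,  1.36527789])}
top {'fx': 513.589230619257, 'fy': 513.589230619257, 'cx': 323.7871604322271, 'cy': 191.49635719609935, 'R': array([[ 0.00174818, -0.99998598,  0.00499845],
       [-0.98137269, -0.00267583, -0.19209497],
       [ 0.19210565, -0.00456953, -0.98136361]]), 't': array([0.1552618 , 0.44635922, 1.50275987])}
wrist {'fx': 309.70691628693146, 'fy': 309.70691628693146, 'cx': 319.48552683436384, 'cy': 197.59803924234274, 'T_tool_cam': array([[-9.54594102e-05, -9.53219179e-01, -3.02279982e-01,
         7.79512767e-02],
       [ 9.99999850e-01, -2.54102493e-04,  4.85496833e-04,
         1.76526954e-04],
       [-5.39594990e-04, -3.02279890e-01,  9.53219060e-01,
        -1.75242457e-01],
       [ 0.00000000e+00,  0.00000000e+00,  0.00000000e+00,
         1.00000000e+00]])}
```

View pics/scene0.png

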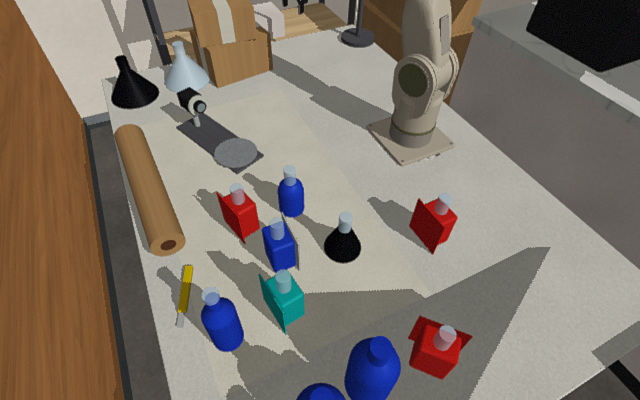

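View pics/top0.png

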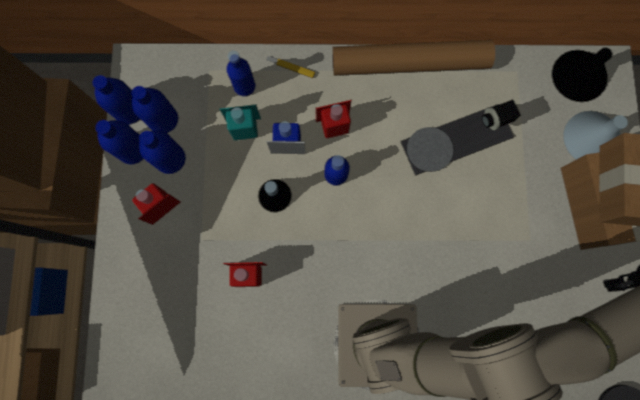

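View pics/wrist0.png

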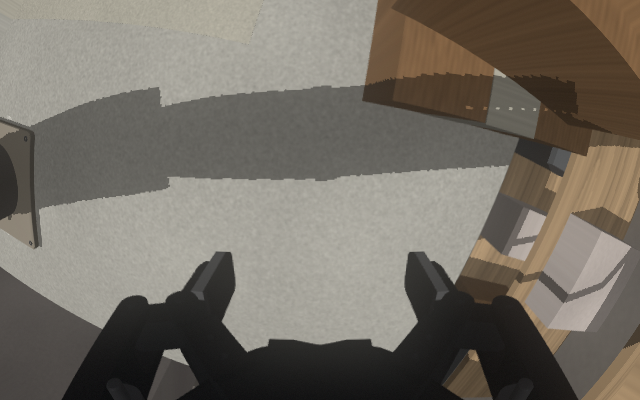

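The top view shows the blue shade at about (286,133), with its plate on the robot side. The pad is at (430,149) and the stand camera at (500,115). The dome is at (337,170), the cone at (275,194), and the red and turquoise look-alikes stand on either side of the shade. I'll measure these next.

```bash
cat > h.py <<'E'
import numpy as np, cv2
from workcell import viewer
def cloud(n,d):
    c=viewer.calibration(n); v,u=np.mgrid[0:400,0:640]
    P=np.stack([(u-c['cx'])/c['fx']*d,(v-c['cy'])/c['fy']*d,d],-1)
    return (P-c['t'])@c['R']
def ray(n,u,v,z):
    c=viewer.calibration(n); r=c['R'].T@np.array([(u-c['cx'])/c['fx'],(v-c['cy'])/c['fy'],1]); o=-c['R'].T@c['t']
    return o+r*(z-o[2])/r[2]
E
python3 - <<'E'
from h import *
for n in ['top','scene']:
    f=np.load(n+'0.npz'); p=f['p']; W=cloud(n,f['d']); hsv=cv2.cvtColor(p,cv2.COLOR_RGB2HSV)
    print(n)
    blue=((hsv[...,0]>112)&(hsv[...,0]<128)&(hsv[...,1]>150)).astype(np.uint8)
    k,l,s,c=cv2.connectedComponentsWithStats(blue)
    for i in range(1,k):
        if s[i,4]>60: m=(l==i); q=W[m]; print('blue',c[i].round(),s[i,4],q.min(0).round(3),q.max(0).round(3))
    # neck/high points
    if n=='top':
        z=W[...,2]
        sub=(slice(100,230),slice(200,400))
        hi=((z>0.13)&(z<0.19)).astype(np.uint8); k,l,s,c=cv2.connectedComponentsWithStats(hi)
        for i in range(1,k):
            if s[i,4]>15: q=W[l==i]; print('hi',c[i].round(),s[i,4],q.min(0).round(3),q.max(0).round(3),q.mean(0).round(3))
        pd=((z>0.009)&(z<0.02)).astype(np.uint8)*255
        cv2.imwrite('pics/pad.png',cv2.resize(pd[80:200,360:560],None,fx=4,fy=4))
    cr=p[60:260,200:540] if n=='top' else p[60:300,160:380]
    cv2.imwrite(f'pics/{n}c.png',cv2.resize(cr,None,fx=2.3,fy=2.3,interpolation=cv2.INTER_CUBIC)[:,:,::-1])
E
```

```text
top
blue [241.  77.] 677 [0.149 0.163 0.011] [0.819 0.444 1.56 ]
blue [137. 125.] 5584 [ 0.149  0.163 -0.754] [1.158 1.201 1.56 ]
blue [287. 133.] 316 [0.149 0.163 0.097] [0.637 0.307 1.56 ]
blue [336. 173.] 396 [0.149 0.085 0.016] [0.533 0.163 1.56 ]
hi [ 3. 91.] 640 [0.518 1.076 0.13 ] [0.851 1.1   0.178] [0.722 1.09  0.146]
hi [603.  55.] 222 [ 0.818 -0.692  0.131] [ 0.861 -0.648  0.168] [ 0.836 -0.665  0.154]
hi [238.  70.] 378 [0.762 0.378 0.13 ] [0.83  0.447 0.19 ] [0.787 0.409 0.152]
hi [113.  95.] 745 [0.669 0.728 0.13 ] [0.763 0.827 0.19 ] [0.705 0.765 0.158]
hi [150. 105.] 718 [0.639 0.618 0.13 ] [0.734 0.714 0.189] [0.675 0.656 0.158]
hi [503. 113.] 570 [ 0.623 -0.415  0.13 ] [ 0.701 -0.315  0.154] [ 0.662 -0.363  0.142]
hi [336. 111.] 147 [0.644 0.107 0.131] [0.678 0.139 0.174] [0.657 0.123 0.16 ]
hi [237. 115.] 150 [0.632 0.39  0.13 ] [0.668 0.422 0.173] [0.647 0.406 0.159]
hi [617. 123.] 236 [ 0.608 -0.712  0.131] [ 0.65  -0.667  0.167] [ 0.627 -0.685  0.154]
hi [117. 138.] 751 [0.539 0.709 0.13 ] [0.637 0.803 0.19 ] [0.577 0.744 0.158]
hi [284. 128.] 146 [0.593 0.253 0
[... 308 characters left out ...]
116 [0.425 0.292 0.131] [0.458 0.326 0.149] [0.441 0.308 0.14 ]
hi [143. 196.] 164 [0.394 0.642 0.13 ] [0.428 0.677 0.171] [0.41  0.657 0.159]
hi [241. 274.] 144 [0.18  0.365 0.132] [0.212 0.398 0.173] [0.195 0.38  0.163]
hi [375. 325.] 106 [ 0.044 -0.036  0.131] [0.083 0.077 0.19 ] [0.065 0.022 0.168]
hi [358. 357.] 45 [-0.043  0.056  0.131] [0.008 0.072 0.19 ] [-0.016  0.068  0.178]
scene
blue [291. 199.] 766 [0.484 0.106 0.002] [0.771 0.796 0.889]
blue [279. 249.] 989 [0.581 0.234 0.009] [0.771 0.796 0.889]
blue [223. 325.] 1542 [0.767 0.394 0.005] [0.835 0.796 0.889]
blue [372. 369.] 2807 [0.517 0.596 0.006] [0.771 0.796 0.889]
blue [321. 393.] 569 [0.643 0.624 0.133] [0.771 0.796 0.889]
```

View pics/topc.png

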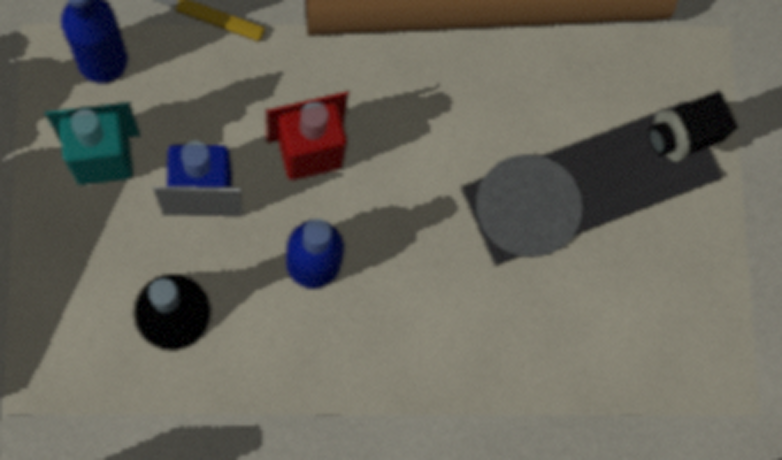

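View pics/scenec.png

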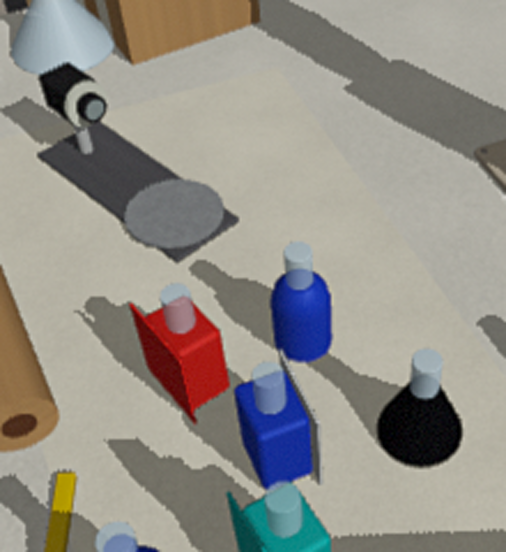

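View pics/pad.png

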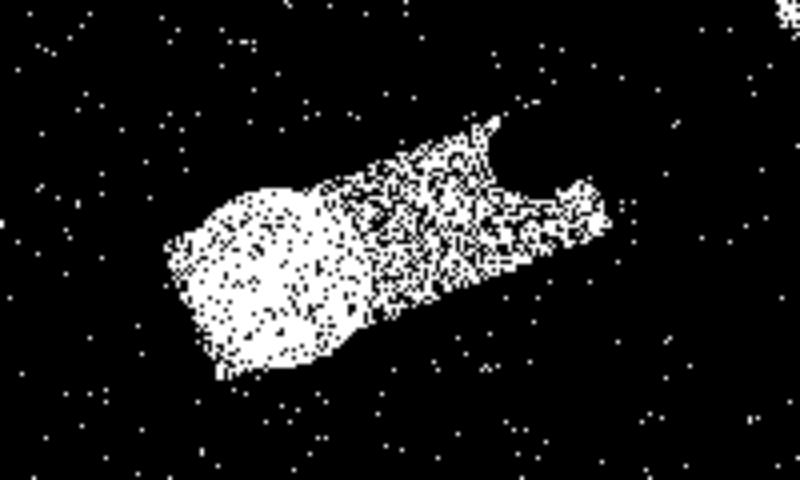

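Run:
```python
from h import *
f=np.load('top0.npz'); p=f['p']; W=cloud('top',f['d']); hsv=cv2.cvtColor(p,cv2.COLOR_RGB2HSV)
S,V=hsv[...,1].astype(int),hsv[...,2].astype(int)
print('pad px',p[149,430],'base',p[125,470],'table',p[200,430],'plate',p[147,287],p[143,287])
# pad: grey low saturation in window
def blob(m,win):
    M=np.zeros((400,640),np.uint8); y0,y1,x0,x1=win; M[y0:y1,x0:x1]=m[y0:y1,x0:x1]
    k,l,s,c=cv2.connectedComponentsWithStats(M); i=1+np.argmax(s[1:,4]); M=(l==i).astype(np.uint8)
    return M,max(cv2.findContours(M,0,cv2.CHAIN_APPROX_NONE)[0],key=len)[:,0].astype(float)
sd=p.max(2).astype(int)-p.min(2); 
M,ct=blob((V>78)&(V<125)&(sd<16),(115,185,395,470))
w=np.array([ray('top',u,v,.014)[:2] for u,v in ct]).astype(np.float32)
(c,r)=cv2.minEnclosingCircle(w); A=np.c_[2*w,np.ones(len(w))]; s=np.linalg.lstsq(A,(w**2).sum(1),rcond=None)[0]
print('pad ls',s[:2],np.sqrt(s[2]+s[0]**2+s[1]**2),'enc',c,r)
# base incl pad, z=.01ish
M,ct=blob((V<125)&(sd<16),(90,185,395,530))
cv2.imwrite('pics/base.png',M[80:200,360:560]*255)
# base long edges
z=W[...,2]
hi=(z>.13)&(z<.155); hi[:, :470]=0; hi[:,530:]=0; hi[:90]=0;hi[140:]=0
top=W[hi&(abs(z-.145)<.008)][:,:2].astype(np.float32)
print('cam body',top.mean(0),cv2.minAreaRect(top))
# plate
m=(sd<45)&(V>95)&(z>.09)&(z<.135); m[:138]=0;m[156:]=0;m[:,:260]=0;m[:,310:]=0
q=W[m]; print('plate',m.sum(),q.min(0),q.max(0),np.median(q,0)); vx=cv2.fitLine(q[:,:2].astype(np.float32),cv2.DIST_HUBER,0,.01,.01).ravel();print('line',vx,np.degrees(np.arctan2(vx[1],vx[0])))
t=q[q[:,2]>.12]; print('top edge',len(t),t.min(0),t.max(0))
# neck top
hi=(z>.158)&(z<.172); hi[:,:270]=0;hi[:,300:]=0;hi[:115]=0;hi[140:]=0
q=W[hi]; print('neck',len(q),np.percentile(q,[3,50,97],axis=0),cv2.minEnclosingCircle(q[:,:2].astype(np.float32)))
cv2.imwrite('pics/tz.png',cv2.resize(p[105:165,250:325],None,fx=8,fy=8,interpolation=cv2.INTER_NEAREST)[:,:,::-1])
cv2.imwrite('pics/tz2.png',cv2.resize(p[90:180,395:525],None,fx=6,fy=6,interpolation=cv2.INTER_NEAREST)[:,:,::-1])
```

```text
pad px [73 74 74] base [38 36 37] table [134 131 115] plate [63 63 62] [74 75 73]
pad ls [ 0.52881045 -0.20407089] 0.13700000563861692 enc (0.6463273763656616, -0.16024906933307648) 0.07359938323497772
cam body [ 0.66388625 -0.36746806] ((0.6620373129844666, -0.3609957993030548), (0.05645217001438141, 0.09483915567398071), 20.45380973815918)
plate 30 [0.57392207 0.21714461 0.10710268] [0.59160283 0.32465969 0.13196765] [0.57784476 0.29592995 0.12554836]
line [0.02354531 0.9997228  0.577501   0.28409404] 88.650826
top edge 24 [0.57392207 0.21714461 0.12297269] [0.57931384 0.32465969 0.13196765]
neck 109 [[0.59482831 0.25566301 0.15998714]
 [0.60948021 0.26987087 0.16472925]
 [0.62351624 0.2840913  0.17019133]] ((0.6098647713661194, 0.269927978515625), 0.017394155263900757)
```

View pics/tz.png

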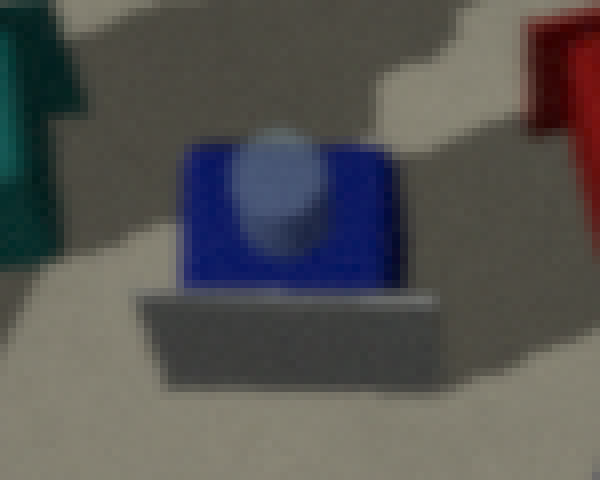

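View pics/tz2.png

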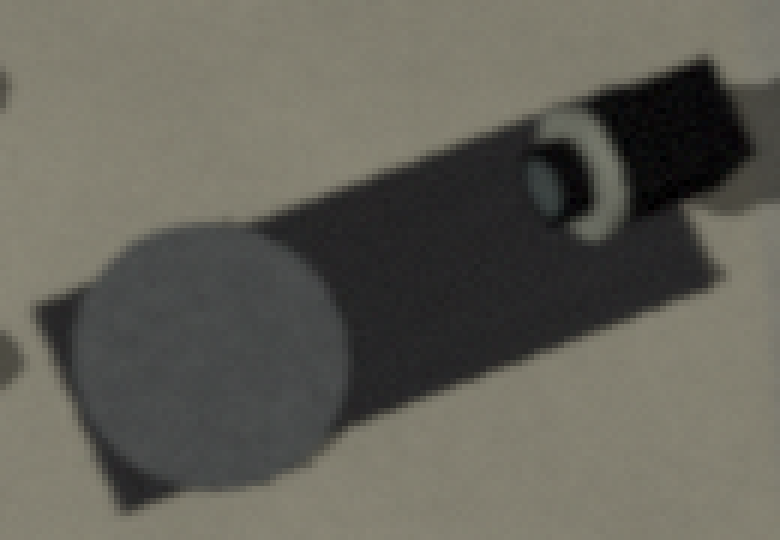

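Run:
```python
from h import *
f=np.load('top0.npz'); p=f['p']; W=cloud('top',f['d']); V=p.max(2).astype(int)
def big(m,win):
    M=np.zeros((400,640),np.uint8); y0,y1,x0,x1=win; M[y0:y1,x0:x1]=m[y0:y1,x0:x1]
    k,l,s,c=cv2.connectedComponentsWithStats(M); i=1+np.argmax(s[1:,4]); M=(l==i).astype(np.uint8)
    return max(cv2.findContours(M,0,cv2.CHAIN_APPROX_NONE)[0],key=len)[:,0].astype(float),M
ct,M=big((V>56)&(V<95)&(p[...,0].astype(int)-p[...,2]<8),(115,185,395,470))
w=np.array([ray('top',u,v,.014)[:2] for u,v in ct]).astype(np.float32)
print('pad enc',cv2.minEnclosingCircle(w),'ell',cv2.fitEllipse(w), 'z',np.median(W[M>0][:,2]))
L=lambda a,b,z:(ray('top',395+a[0]/6-.5,90+a[1]/6-.5,z)[:2],ray('top',395+b[0]/6-.5,90+b[1]/6-.5,z)[:2])
for a,b in [((125,512),(722,275)),((260,220),(540,120)),((35,305),(125,512))]:
    A,B=L(a,b,.01); d=B-A; print('base edge',A,B,np.hypot(*d),np.degrees(np.arctan2(d[1],d[0])))
A,B=[ray('top',250+a/8-.5,105+298/8-.5,.125) for a in (137,440)]
print('plate edge',A,B,np.linalg.norm(A-B),np.degrees(np.arctan2(*(B-A)[[1,0]])))
# sub-pixel edge along front of box & plate: row of max gradient per column
g=p.astype(float); 
rows=[]
for u in range(270,303):
    col=g[136:150,u,2]-g[136:150,u,0]; # blueness
    b=g[136:150,u].sum(1); k=np.argmax(b[3:10])+3
    y=b[k-1:k+2]; off=(y[0]-y[2])/(2*(y[0]-2*y[1]+y[2])+1e-9); rows.append((u,136+k+off))
r=np.array(rows); print(r[:,1].round(1)); 
r=r[abs(r[:,1]-np.median(r[:,1]))<1]; s=np.polyfit(r[:,0],r[:,1],1)
A,B=[ray('top',u,np.polyval(s,u),.125) for u in (270,303)]; print('yaw of edge',np.degrees(np.arctan2(*(B-A)[[1,0]])))
```

```text
pad enc ((0.5879499316215515, -0.16657625138759613), 0.07902552932500839) ell ((0.5874696373939514, -0.17243646085262299), (0.13947860896587372, 0.1473061889410019), 34.11522674560547) z 0.014014140808325012
base edge [ 0.50580989 -0.12734408] [ 0.63424939 -0.4450153 ] 0.3426539193095144 -67.98573653227155
base edge [ 0.66358365 -0.20356443] [ 0.71946727 -0.35436629] 0.1608234490718081 -69.66647991423896
base edge [ 0.61671596 -0.08383714] [ 0.50580989 -0.12734408] 0.11913442282723165 -158.58060058062318
plate edge [0.57648202 0.32266381 0.125     ] [0.57683771 0.21285036 0.125     ] 0.10981402025258004 -89.81441747089194
[138.5 138.2 139.3 141.1 141.2 141.4 141.5 141.4 141.6 141.7 141.7 141.7
 141.6 141.7 141.6 141.8 141.9 142.  142.  142.  142.  142.  142.  142.
 142.  142.1 142.  142.1 142.1 142.1 142.1 142.  142. ]
yaw of edge -91.5475635578599
```

Run:
```python
from h import *
from scipy.optimize import least_squares
f=np.load('top0.npz'); p=f['p'].astype(float); g=cv2.GaussianBlur(p.sum(2),(0,0),0.8)
c=np.array([.587,-.169]); cal=viewer.calibration('top')
def proj(X): q=cal['R']@X+cal['t']; return cal['fx']*q[0]/q[2]+cal['cx'],cal['fy']*q[1]/q[2]+cal['cy']
for it in range(3):
    pts=[]
    for a in np.arange(0,2*np.pi,.06):
        R=np.arange(.06,.086,.0005); xy=c+R[:,None]*[np.cos(a),np.sin(a)]
        uv=np.array([proj(np.r_[q,.014]) for q in xy]).astype(np.float32)
        s=cv2.remap(g.astype(np.float32),uv[:,:1],uv[:,1:],cv2.INTER_LINEAR).ravel()
        k=np.argmax(abs(np.gradient(s))); pts.append(xy[k])
    pts=np.array(pts)
    s=least_squares(lambda v:np.hypot(*(pts-v[:2]).T)-v[2],[*c,.072],loss='soft_l1',f_scale=.001); c=s.x[:2]
    print(s.x,np.median(abs(s.fun)))
```

```text
[ 0.58612906 -0.17094818  0.07535926] 0.002255764305463051
[ 0.58621548 -0.17101274  0.07489257] 0.0027076157171506965
[ 0.58611799 -0.17136231  0.07504659] 0.002288213790677021
```

Emit:
move_arm(deltas=[[0,0,-0.045,0,0,0,1],[0.0166,-0.0176,-0.045,0,0,0,1],[0.0331,-0.0351,-0.04,0,0,0,1],[0.0331,-0.0351,0,0,0,0,1],[0.0331,-0.0351,0,0,0,0,1],[0.0331,-0.0351,0,0,0,0,1],[0.0331,-0.0351,0,0,0,0,1],[0.0331,-0.0351,0,0,0,0,1],[0.0331,-0.0351,0,0,0,0,1],[0.0331,-0.0351,0,0,0,0,1]])

```text
clock: 1.4
position: [0.3659, -0.2271, 0.3284]
ee_rot: [0.989, 0.15, -0.0, 0.0]
ft_force: [0.8, -0.1, -0.6]
grip_width: 1.0
```

```bash
cat >> h.py <<'E'
from scipy.spatial.transform import Rotation as Ro
def st(tgt=None):
    from workcell import manip
    o=manip.get_obs(); R=Ro.from_quat(o['ee_rot']).as_matrix()
    print('t',round(o['clock'],2),'pos',o['position'].round(4),'phi',np.degrees(np.arctan2(R[1,0],R[0,0])).round(2),'zax',R[:,2].round(4),'q',o['joint_pos'].round(2),'F',o['ft_force'].round(1),'w',round(o['grip_width'],3))
    if tgt is not None: print('to target in tool',(R.T@(np.array(tgt)-o['position'])).round(4))
    return o,R
E
python3 -c "
from h import *
st([.61,.27,.33])"
```

```text
t 1.4 pos [ 0.3659 -0.2271  0.3284] phi 17.23 zax [-1.e-04 -3.e-04 -1.e+00] q [ 0.9  -0.12 -0.4   1.69 -0.05  1.57 -0.77] F [ 0.8 -0.1 -0.6] w 1.0
to target in tool [ 0.3805 -0.4025 -0.0018]
```

Emit:
move_arm(deltas=[[0.0333,-0.0352,0,0,0,0,1],[0.0333,-0.0352,0,0,0,0,1],[0.0333,-0.0352,0,0,0,0,1],[0.0333,-0.0352,0,0,0,0,1],[0.0333,-0.0352,0,0,0,0,1],[0.0333,-0.0352,0,0,0,0,1],[0.0333,-0.0352,0,0,0,0,1],[0.0333,-0.0352,0,0,0,0,1],[0.0333,-0.0352,0,0,0,0,1],[0.0333,-0.0352,0,0,0,0,1]])

```text
clock: 2.65
position: [0.58, 0.2072, 0.3281]
ee_rot: [0.989, 0.149, -0.0, 0.0]
ft_force: [0.5, -1.0, 1.0]
grip_width: 1.001
```

Emit:
move_arm(deltas=[[0,0,0,0,0,-10,1],[0,0,0,0,0,-10,1],[0,0,0,0,0,-10,1],[0,0,0,0,0,-10,1],[0,0,0,0,0,-10,1],[0,0,0,0,0,-10,1],[0,0,0,0,0,-10,1],[0,0,0,0,0,-10,1],[0,0,0,0,0,-10,1],[0,0,0,0,0,-10,1]])

```text
clock: 3.9
position: [0.5792, 0.206, 0.3282]
ee_rot: [0.518, 0.855, -0.0, -0.0]
ft_force: [0.3, -0.4, -0.1]
grip_width: 1.005
```

Emit:
move_arm(deltas=[[0,0,0,0,0,-10,1],[0,0,0,0,0,-10,1],[0,0,0,0,0,-10,1],[0,0,0,0,0,-10,1],[0,0,0,0,0,0,1]])

```text
clock: 4.53
position: [0.5793, 0.206, 0.3281]
ee_rot: [0.198, 0.98, 0.0, -0.0]
ft_force: [0.6, 0.3, 0.2]
grip_width: 1.001
```

```bash
python3 -c "
from h import *
o,R=st([.61,.27,.30])
p,d=viewer.camera('wrist'); cv2.imwrite('pics/w1.png',p[:,:,::-1]); np.savez('w1.npz',p=p,d=d,R=R,t=o['position'])
p,d=viewer.camera('scene'); cv2.imwrite('pics/s1.png',p[:,:,::-1])"
```

```text
t 4.53 pos [0.5793 0.206  0.3281] phi 157.17 zax [-9.e-04  3.e-04 -1.e+00] q [ 0.41  0.58 -1.33  1.21  0.57  1.74  0.4 ] F [0.6 0.3 0.2] w 1.001
to target in tool [-0.0035  0.0709  0.028 ]
```

View pics/w1.png

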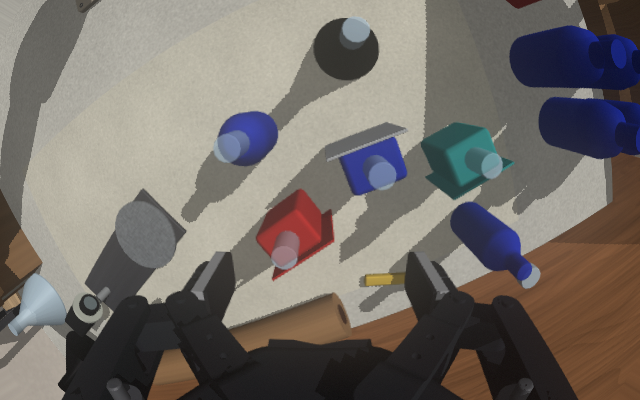

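```bash
cat >> h.py <<'E'
def wray(u,v,R,t,z):
    c=viewer.calibration('wrist'); x,y=(u-c['cx'])/c['fx'],(v-c['cy'])/c['fy']; r=np.hypot(x,y)+1e-12
    d=np.array([np.sin(r)*x/r,np.sin(r)*y/r,np.cos(r)]); T=c['T_tool_cam']
    o=R@T[:3,3]+t; d=R@T[:3,:3]@d; return o+d*(z-o[2])/d[2]
E
python3 -c "
from h import *
f=np.load('w1.npz');p=f['p']
cv2.imwrite('pics/w1z.png',cv2.resize(p[115:205,315:415],None,fx=6,fy=6,interpolation=cv2.INTER_CUBIC)[:,:,::-1])
cv2.imwrite('pics/w1y.png',cv2.resize(p[180:340,60:200],None,fx=4,fy=4,interpolation=cv2.INTER_CUBIC)[:,:,::-1])"
```

```text
(no output)
```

View pics/w1z.png

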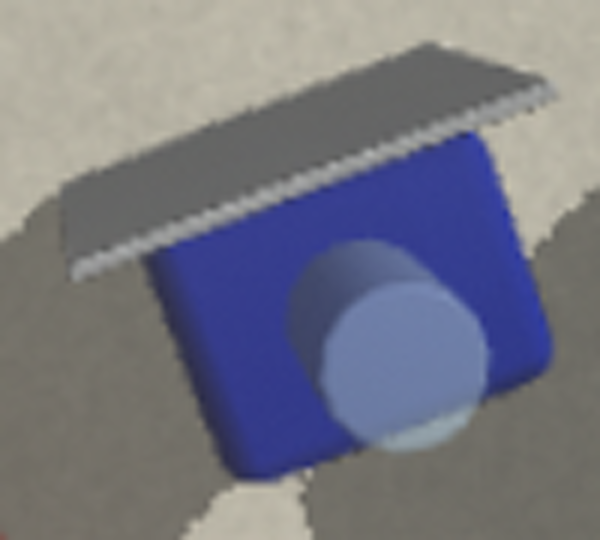

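View pics/w1y.png

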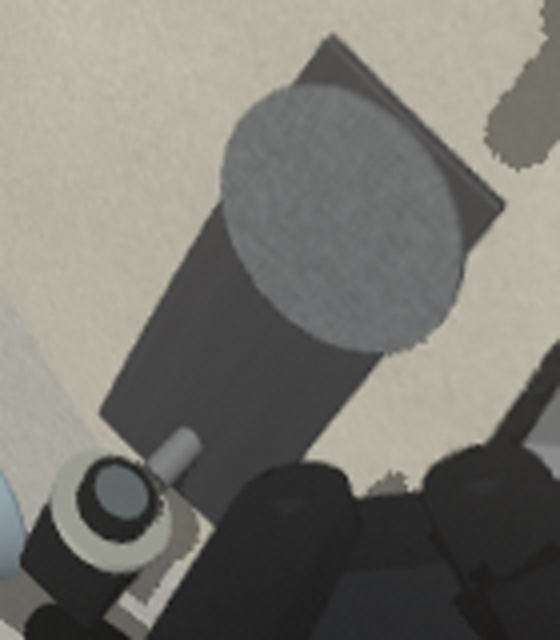

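Run:
```python
from h import *
f=np.load('w1.npz');R,t=f['R'],f['t']
W=lambda a,b,z:wray(315+a/6-.4,115+b/6-.4,R,t,z)
print('neck',W(406,365,.165))
for A,B in [((72,266),(550,82)),((80,280),(556,96))]:
    a,b=W(*A,.125),W(*B,.125); print('plate',a,b,np.linalg.norm(a-b),np.degrees(np.arctan2(*(a-b)[[1,0]])))
Y=lambda a,b,z:wray(60+a/4-.4,180+b/4-.4,R,t,z)[:2]
pts=np.array([Y(*q,.014) for q in [(221,180),(240,120),(300,84),(360,93),(420,140),(452,200),(463,250),(450,310),(400,350),(350,343),(290,308),(245,255),(226,215)]])
from scipy.optimize import least_squares
s=least_squares(lambda v:np.hypot(*(pts-v[:2]).T)-v[2],[.58,-.17,.072]); print('pad',s.x,s.fun.round(4))
for z in (.005,.01):
  for a,b in [((333,36),(503,206)),((222,205),(102,412)),((380,355),(305,452))]:
    d=Y(*b,z)-Y(*a,z); print(Y(*a,z),Y(*b,z),np.hypot(*d),np.degrees(np.arctan2(d[1],d[0])))
print('lens',Y(125,490,.115))
```

```text
neck [0.61069455 0.27037227 0.165     ]
plate [0.57612117 0.21697929 0.125     ] [0.57742698 0.32426048 0.125     ] 0.10728913401796525 -90.69735618200718
plate [0.57948611 0.21737514 0.125     ] [0.5806526 0.3244717 0.125    ] 0.10710290621413833 -90.62403795079031
pad [ 0.5882872  -0.17014242  0.07122419] [ 0.0019 -0.     -0.0008  0.0001  0.0001 -0.0011 -0.0003  0.0008  0.0028
 -0.0008 -0.003  -0.0012  0.0016]
[ 0.50877364 -0.1246379 ] [ 0.61702363 -0.08336358] 0.11585175569800484 20.87120171922086
[ 0.55596052 -0.2451212 ] [ 0.63242152 -0.44135608] 0.21060488221441662 -68.71211085162354
[ 0.66313618 -0.20071654] [ 0.70031926 -0.29365452] 0.100100196820099 -68.19439564772355
[ 0.5087744 -0.1210197] [ 0.61593834 -0.08015947] 0.11468944336981308 20.871201719220828
[ 0.55548786 -0.24029421] [ 0.63118175 -0.43456033] 0.20849193494399895 -68.7121108516235
[ 0.66158825 -0.19633506] [ 0.69839829 -0.28834061] 0.09909591602938116 -68.19439564772357
lens [ 0.64636198 -0.31433417]
```

Emit:
move_arm(deltas=[[-0.002,0.035,0.014,0,0,0,1],[-0.002,0.0365,0.014,0,0,0,1],[0,0,0,0,0,0,1]])

```text
clock: 5.0
position: [0.6098, 0.273, 0.2987]
ee_rot: [0.197, 0.98, -0.0, -0.001]
ft_force: [-0.1, 0.0, -1.0]
grip_width: 0.998
```

```bash
python3 -c "
from h import *
o,R=st([.6105,.27,.126])"
```

```text
t 5.0 pos [0.6098 0.273  0.2987] phi 157.26 zax [-2.4e-03 -3.0e-04 -1.0e+00] q [ 0.2   0.68 -1.25  1.11  0.65  1.74  0.33] F [-0.1  0.  -1. ] w 0.998
to target in tool [-0.0022 -0.0023  0.1727]
```

Emit:
move_arm(deltas=[[-0.001,-0.001,0.04,0,0,0,1],[-0.001,-0.001,0.045,0,0,0,1],[0,0,0.045,0,0,0,1],[0,0,0.025,0,0,0,1],[0,0,0.012,0,0,0,1],[0,0,0.004,0,0,0,1],[0,0,0,0,0,0,1]])

```text
clock: 5.88
position: [0.6121, 0.2681, 0.1305]
ee_rot: [0.198, 0.98, 0.0, 0.0]
ft_force: [0.3, -0.1, 0.6]
grip_width: 0.999
```

```bash
python3 -c "
from h import *
o,R=st([.6105,.27,.126])
p,d=viewer.camera('wrist'); cv2.imwrite('pics/w2.png',p[:,:,::-1]);p,d=viewer.camera('scene'); cv2.imwrite('pics/s2.png',p[60:330,130:450,::-1])"
```

```text
t 5.88 pos [0.6121 0.2681 0.1305] phi 157.19 zax [ 1.1e-03  5.0e-04 -1.0e+00] q [ 0.26  0.78 -1.2   1.38  0.72  1.45  0.27] F [ 0.3 -0.1  0.6] w 0.999
to target in tool [0.0022 0.0012 0.0045]
```

View pics/w2.png

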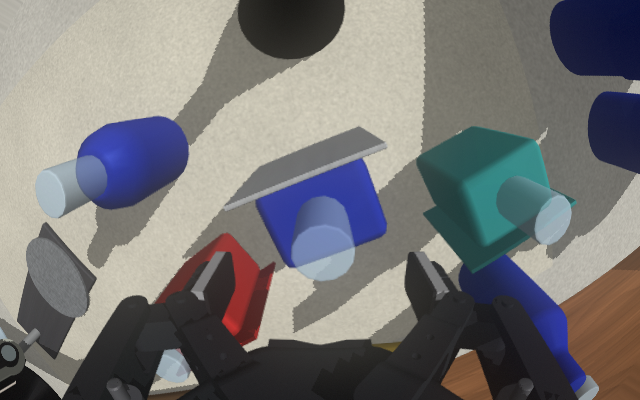

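View pics/s2.png

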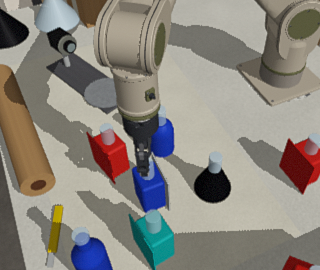

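Emit:
move_arm(deltas=[[0.002,0.001,0.004,0,0,0,1],[0,0,0,0,0,0,0],[0,0,0,0,0,0,-0.2],[0,0,0,0,0,0,-0.5],[0,0,0,0,0,0,-1],[0,0,0,0,0,0,-1],[0,0,0,0,0,0,-1],[0,0,0,0,0,0,-1]], force=60)

```text
clock: 6.98
position: [0.6104, 0.2699, 0.1259]
ee_rot: [0.197, 0.98, 0.0, 0.0]
ft_force: [1.1, 0.9, 5.9]
grip_width: 0.36
```

```bash
python3 -c "
from h import *
o,R=st([.6105,.27,.126])"
```

```text
t 6.97 pos [0.6104 0.2699 0.1259] phi 157.24 zax [ 6.e-04  5.e-04 -1.e+00] q [ 0.26  0.78 -1.2   1.39  0.72  1.45  0.26] F [1.1 0.9 5.9] w 0.36
to target in tool [-0.0001  0.0001 -0.0001]
```

Emit:
move_arm(deltas=[[0,0,-0.005,0,0,0,-1],[0,0,-0.015,0,0,0,-1],[0,0,-0.03,0,0,0,-1],[0,0,-0.04,0,0,0,-1],[0,0,-0.045,0,0,0,-1],[0,0,-0.04,0,0,0,-1],[0,0,-0.02,0,0,0,-1],[0,0,-0.005,0,0,0,-1],[0,0,0,0,0,0,-1]])

```text
clock: 8.1
position: [0.6101, 0.2695, 0.325]
ee_rot: [0.197, 0.98, -0.0, -0.0]
ft_force: [0.0, -0.1, -4.7]
grip_width: 0.359
```

```bash
python3 -c "
from h import *
o,R=st([.5875,-.1705,.326])
p,d=viewer.camera('wrist'); cv2.imwrite('pics/w3.png',p[:,:,::-1]);p,d=viewer.camera('scene'); cv2.imwrite('pics/s3.png',p[30:330,130:450,::-1])"
```

```text
t 8.1 pos [0.6101 0.2695 0.325 ] phi 157.24 zax [-4.e-04 -6.e-04 -1.e+00] q [ 0.18  0.67 -1.25  1.06  0.65  1.79  0.35] F [ 0.  -0.1 -4.7] w 0.359
to target in tool [-0.1494 -0.4145 -0.0007]
```

View pics/w3.png

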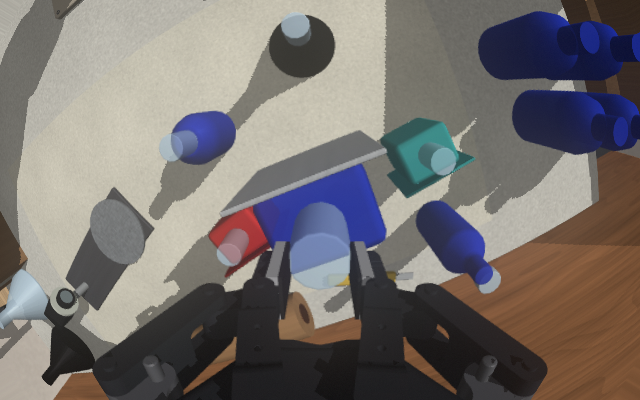

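View pics/s3.png

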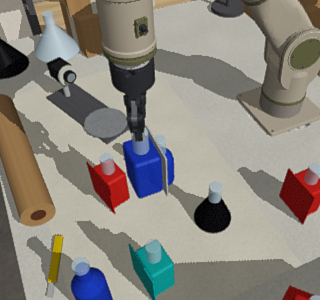

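Emit:
move_arm(deltas=[[-0.0032,-0.0089,0,0,0,0,-1],[-0.0075,-0.0207,0,0,0,0,-1],[-0.0107,-0.0296,0,0,0,0,-1],[-0.0107,-0.0296,0,0,0,0,-1],[-0.0107,-0.0296,0,0,0,0,-1],[-0.0107,-0.0296,0,0,0,0,-1],[-0.0107,-0.0296,0,0,0,0,-1],[-0.0107,-0.0296,0,0,0,0,-1],[-0.0107,-0.0296,0,0,0,0,-1],[-0.0107,-0.0296,0,0,0,0,-1]])

```text
clock: 9.45
position: [0.5954, -0.0152, 0.3251]
ee_rot: [0.198, 0.98, -0.0, -0.0]
ft_force: [0.9, -0.1, -3.5]
grip_width: 0.354
```

Emit:
move_arm(deltas=[[-0.0107,-0.0296,0,0,0,0,-1],[-0.0107,-0.0296,0,0,0,0,-1],[-0.0107,-0.0296,0,0,0,0,-1],[-0.0107,-0.0296,0,0,0,0,-1],[-0.0075,-0.0207,0,0,0,0,-1],[-0.0032,-0.0089,0,0,0,0,-1],[0,0,0,0,0,0,-1]])

```text
clock: 10.32
position: [0.5879, -0.1704, 0.3254]
ee_rot: [0.197, 0.98, 0.0, -0.0]
ft_force: [0.2, -0.2, -3.8]
grip_width: 0.354
```

```bash
python3 -c "
from h import *
o,R=st([.5875,-.1705,.18])
for n in ['wrist','top','scene']:
    p,d=viewer.camera(n); cv2.imwrite('pics/%s4.png'%n,p[:,:,::-1]); np.savez(n+'4.npz',p=p,d=d,R=R,t=o['position'])"
```

```text
t 10.32 pos [ 0.5879 -0.1704  0.3254] phi 157.22 zax [-1.e-04  3.e-04 -1.e+00] q [ 1.05  0.59 -1.36  1.23  0.58  1.74  1.02] F [ 0.2 -0.2 -3.8] w 0.354
to target in tool [ 0.0003 -0.0003  0.1454]
```

View pics/wrist4.png

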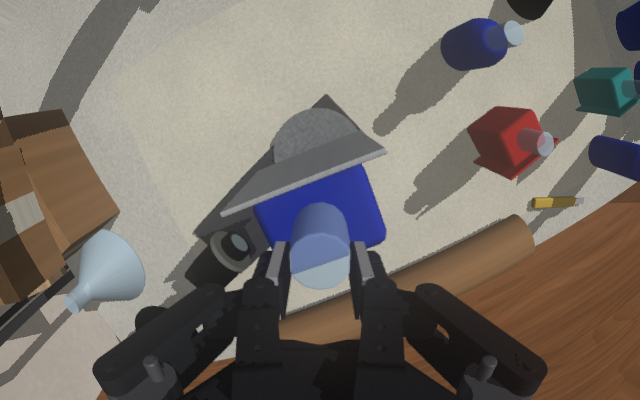

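View pics/scene4.png

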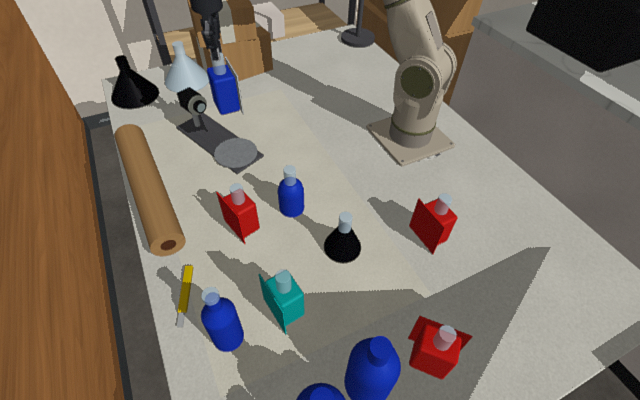

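Run:
```python
from h import *
f=np.load('wrist4.npz');R,t=f['R'],f['t'];p=f['p']
cv2.imwrite('pics/w4z.png',cv2.resize(p[85:295,200:400],None,fx=3.8,fy=2.8,interpolation=cv2.INTER_CUBIC)[:,:,::-1])
z=.1995+.125
for A,B in [((222,213.5),(385,151.5)),((223,216),(386,154))]:
    a,b=wray(*A,R,t,z),wray(*B,R,t,z); print(a,b,np.linalg.norm(a-b),np.degrees(np.arctan2(*(b-a)[[1,0]]))-90)
# front blue edges via top view: blue+high points
f=np.load('top4.npz'); W=cloud('top',f['d']); 
m=(abs(W[...,0]-.588)<.1)&(abs(W[...,1]+.17)<.1)&(W[...,2]>.31)&(W[...,2]<.34)
print(m.sum(), W[m].mean(0) if m.any() else '')
```

```text
[ 0.554731   -0.22265627  0.3245    ] [ 0.55759292 -0.11606631  0.3245    ] 0.10662838052919547 -1.5380106488114507
[ 0.5564651  -0.22285417  0.3245    ] [ 0.55920483 -0.11602026  0.3245    ] 0.10686903812250168 -1.4690168247799704
534 [ 0.57429803 -0.16317218  0.31700075]
```

View pics/w4z.png

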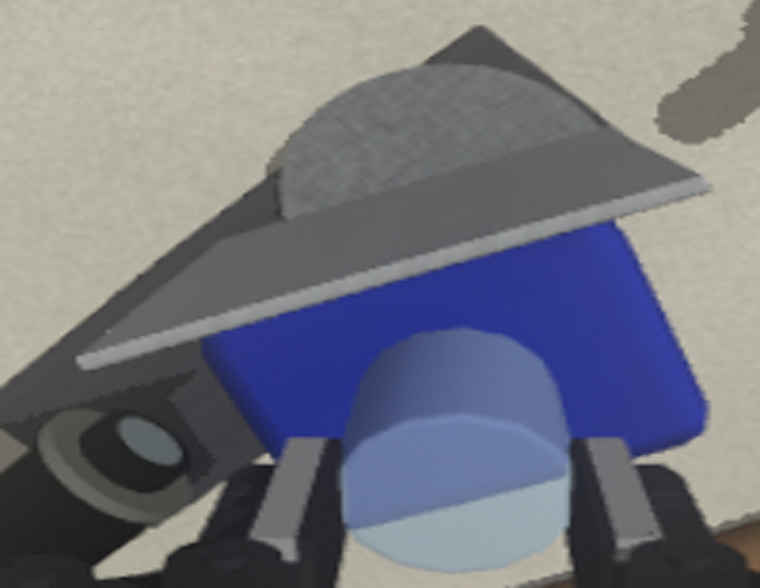

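View pics/top4.png

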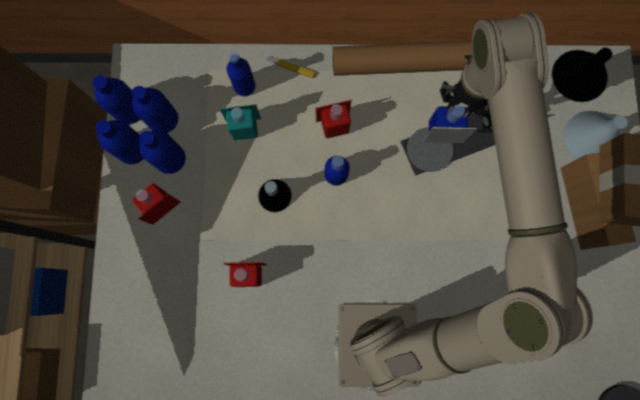

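Emit:
move_arm(deltas=[[0,0,0.008,0,0,-4,-1],[0,0,0.02,0,0,-7.5,-1],[0,0,0.03,0,0,-7,-1],[0,0,0.035,0,0,-4,-1],[0,0,0.03,0,0,0,-1],[0,0,0.015,0,0,0,-1],[0,0,0.007,0,0,0,-1],[0,0,0,0,0,0,-1]])

```text
clock: 11.48
position: [0.5883, -0.1702, 0.1811]
ee_rot: [0.002, 1.0, -0.0, 0.0]
ft_force: [0.8, 0.1, -4.1]
grip_width: 0.361
```

```bash
python3 -c "
from h import *
o,R=st([.5875,-.1705,.18])
for n in ['wrist','scene']:
    p,d=viewer.camera(n); cv2.imwrite('pics/%s5.png'%n,p[:,:,::-1]); np.savez(n+'5.npz',p=p,d=d,R=R,t=o['position'])
cv2.imwrite('pics/s5z.png',cv2.resize(p[30:180,100:300],None,fx=4,fy=4,interpolation=cv2.INTER_CUBIC)[:,:,::-1])"
```

```text
t 11.47 pos [ 0.5883 -0.1702  0.1811] phi 179.75 zax [ 6.e-04 -1.e-04 -1.e+00] q [ 1.11  0.7  -1.36  1.48  0.69  1.51  1.32] F [ 0.8  0.1 -4.1] w 0.361
to target in tool [ 0.0008 -0.0003  0.0011]
```

View pics/wrist5.png

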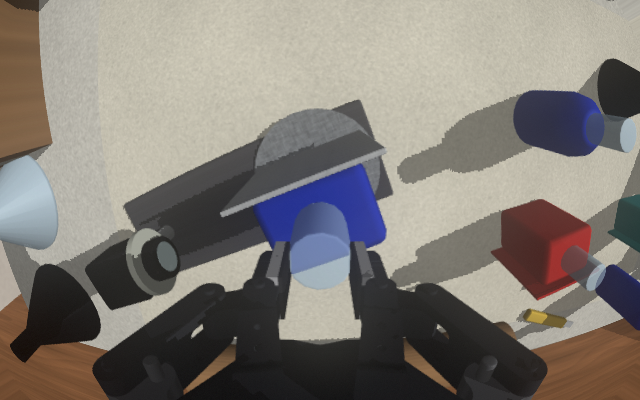

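View pics/s5z.png

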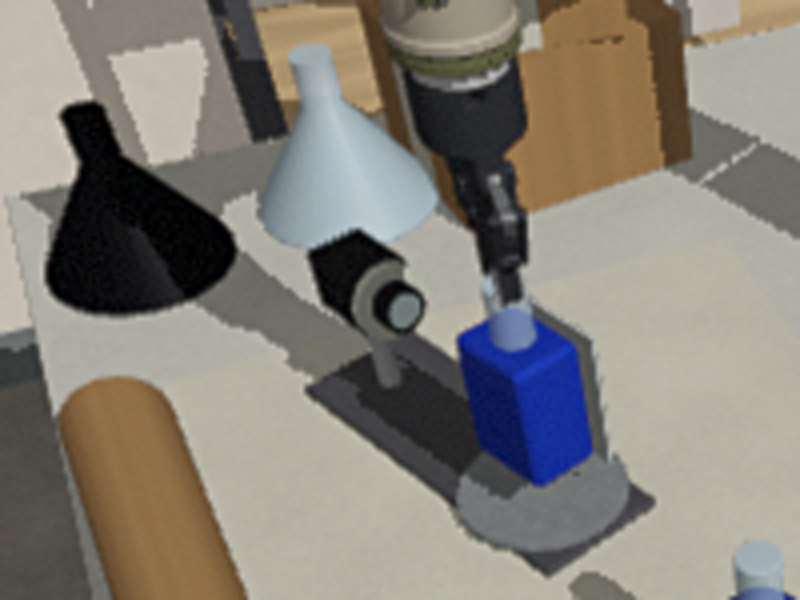

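Run:
```python
from h import *
f=np.load('wrist5.npz');R,t=f['R'],f['t']
A=lambda a,b,z:(lambda d:np.degrees(np.arctan2(d[1],d[0])))(wray(*b,R,t,z)-wray(*a,R,t,z))
print('plate',A((222,213.5),(385,150),.179),A((222,211.5),(384.5,147.5),.179))
print('base far edge',A((124,205),(252,152),.01),'near',A((135,233),(148,228),.01),'end',A((361,100),(392,195),.01)+90)
# plate edge fit: gradient of lightness
g=f['p'].sum(2).astype(float); pts=[]
for u in range(232,380):
    v0=213.5+(u-222)*(150-213.5)/163; vs=np.arange(int(v0)-6,int(v0)+7); s=g[vs,u]; k=np.argmax(s[3:10])+3 
    pts.append((u,vs[k]))
w=np.array([wray(u,v,R,t,.179)[:2] for u,v in pts]).astype(np.float32)
l=cv2.fitLine(w,cv2.DIST_HUBER,0,.01,.01).ravel(); print('fit',np.degrees(np.arctan2(l[1],l[0])))
# base far edge
M=f['p'].max(2).astype(float); q=[]
for u in range(130,250):
    v0=205+(u-124)*(152-205)/128; vs=np.arange(int(v0)-6,int(v0)+7); q.append((u,vs[np.argmin(np.gradient(M[vs,u]))]))
w=np.array([wray(u,v,R,t,.01)[:2] for u,v in q]).astype(np.float32); l=cv2.fitLine(w,cv2.DIST_HUBER,0,.01,.01).ravel(); print('base fit',np.degrees(np.arctan2(l[1],l[0])))
```

```text
plate 111.44547624350378 111.60988061809212
base far edge 108.7006898577164 near 108.86355418264841 end 109.95650322401048
fit -68.31745
base fit -73.03549
```

Emit:
move_arm(deltas=[[0.0005,0,0,0,0,0,-1],[0,0,0,0,0,0,-1],[0,0,0,0,0,0,-1],[0,0,0,0,0,0,-1],[0,0,0,0,0,0,-1],[0,0,0,0,0,0,-1],[0,0,0,0,0,0,-1],[0,0,0,0,0,0,-1],[0,0,0,0,0,0,-1],[0,0,0,0,0,0,-1]])

```text
clock: 12.82
position: [0.5875, -0.1705, 0.1805]
ee_rot: [0.002, 1.0, -0.0, 0.0]
ft_force: [0.6, -0.1, -3.6]
grip_width: 0.355
```

Emit:
move_arm(deltas=[[0,0,0,0,0,0,-1],[0,0,0,0,0,3,-1],[0,0,0,0,0,6,-1],[0,0,0,0,0,9,-1],[0,0,0,0,0,9,-1],[0,0,0,0,0,9,-1],[0,0,0,0,0,9,-1]])

```text
clock: 13.7
position: [0.5874, -0.1704, 0.1805]
ee_rot: [0.387, 0.922, -0.0, 0.0]
ft_force: [0.1, 0.4, -4.8]
grip_width: 0.36
```

```bash
python3 -c "
from h import *
o,R=st([.5875,-.1705,.18])"
```

```text
t 13.7 pos [ 0.5874 -0.1704  0.1805] phi 134.45 zax [-0. -0. -1.] q [ 1.06  0.6  -1.22  1.48  0.57  1.45  0.61] F [ 0.1  0.4 -4.8] w 0.36
to target in tool [-0.0001 -0.0001  0.0005]
```

Target φ is 89.7, so about 45° more.

Emit:
move_arm(deltas=[[0,0,0,0,0,9,-1],[0,0,0,0,0,9,-1],[0,0,0,0,0,9,-1],[0,0,0,0,0,9,-1],[0,0,0,0,0,6,-1],[0,0,0,0,0,2.8,-1],[0,0,0,0,0,0,-1]])

```text
clock: 14.58
position: [0.5875, -0.1703, 0.1806]
ee_rot: [0.707, 0.707, -0.0, 0.0]
ft_force: [-0.2, -0.5, -4.7]
grip_width: 0.359
```

```bash
python3 -c "
from h import *
o,R=st([.5875,-.1705,.18])
for n in ['wrist','scene']:
    p,d=viewer.camera(n); cv2.imwrite('pics/%s6.png'%n,p[:,:,::-1]); np.savez(n+'6.npz',p=p,d=d,R=R,t=o['position'])
cv2.imwrite('pics/s6z.png',cv2.resize(p[30:180,100:300],None,fx=4,fy=4,interpolation=cv2.INTER_CUBIC)[:,:,::-1])"
```

```text
t 14.57 pos [ 0.5875 -0.1703  0.1806] phi 89.98 zax [ 1.e-04 -2.e-04 -1.e+00] q [ 0.98  0.52 -1.07  1.48  0.46  1.41 -0.1 ] F [-0.2 -0.5 -4.7] w 0.359
to target in tool [-0.0002  0.      0.0006]
```

View pics/wrist6.png

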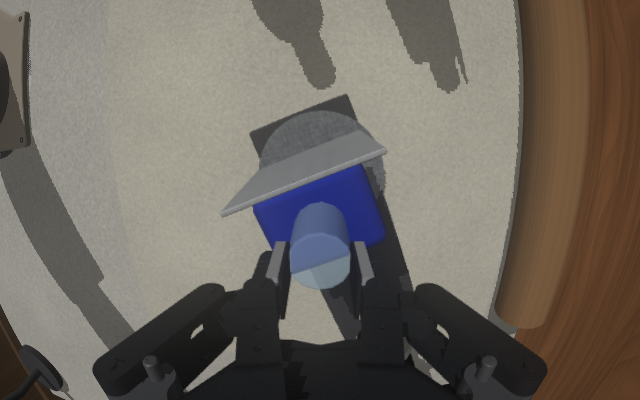

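View pics/s6z.png

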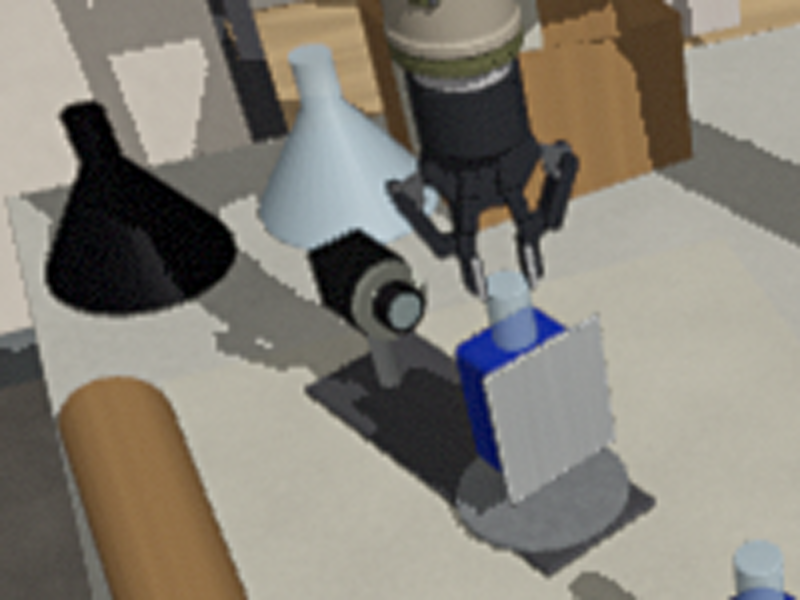

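Run:
```python
from h import *
f=np.load('wrist6.npz');R,t=f['R'],f['t']
A=lambda a,b,z:(lambda d:np.degrees(np.arctan2(d[1],d[0])))(wray(*b,R,t,z)-wray(*a,R,t,z))
print('plate',A((222,214.5),(385,151),.179),'end',A((250,132.5),(347,95),.01), A((250,132.5),(347,95),.005))
```

```text
plate 21.689366649650204 end 20.619348678884453 20.619348678884446
```

Emit:
move_arm(deltas=[[0,0,0,0,0,0,-1],[0,0,0,0,0,0,-1],[0,0,0,0,0,0,-1],[0,0,0,0,0,0,-1],[0,0,0,0,0,0,-1],[0,0,0,0,0,0,-1],[0,0,0,0,0,0,-1],[0,0,0,0,0,0,-1],[0,0,0,0,0,0,-1],[0,0,0,0,0,0,-1]])

```text
clock: 15.92
position: [0.5875, -0.1704, 0.1805]
ee_rot: [0.708, 0.707, -0.0, 0.0]
ft_force: [-0.6, 0.2, -4.3]
grip_width: 0.358
```

Emit:
move_arm(deltas=[[0,0,0,0,0,3,-1],[0,0,0,0,0,6,-1],[0,0,0,0,0,9,-1],[0,0,0,0,0,9,-1],[0,0,0,0,0,9,-1],[0,0,0,0,0,9,-1]])

```text
clock: 16.68
position: [0.5875, -0.1704, 0.1805]
ee_rot: [0.925, 0.38, 0.0, 0.0]
ft_force: [-0.3, 0.8, -5.1]
grip_width: 0.356
```

Emit:
move_arm(deltas=[[0,0,0,0,0,9,-1],[0,0,0,0,0,9,-1],[0,0,0,0,0,9,-1],[0,0,0,0,0,9,-1],[0,0,0,0,0,6,-1],[0,0,0,0,0,3,-1],[0,0,0,0,0,0,-1]])

```text
clock: 17.55
position: [0.5875, -0.1703, 0.1805]
ee_rot: [1.0, -0.0, 0.0, 0.0]
ft_force: [0.2, -1.3, -5.5]
grip_width: 0.361
```

```bash
python3 -c "
from h import *
o,R=st([.5875,-.1705,.18])
for n in ['wrist','scene']:
    p,d=viewer.camera(n); cv2.imwrite('pics/%s7.png'%n,p[:,:,::-1]); np.savez(n+'7.npz',p=p,d=d,R=R,t=o['position'])
cv2.imwrite('pics/s7z.png',cv2.resize(p[30:180,100:300],None,fx=4,fy=4,interpolation=cv2.INTER_CUBIC)[:,:,::-1])"
```

```text
t 17.55 pos [ 0.5875 -0.1703  0.1805] phi -0.02 zax [ 0.e+00 -1.e-04 -1.e+00] q [ 0.8   0.42 -0.78  1.49  0.3   1.35 -1.57] F [ 0.2 -1.3 -5.5] w 0.361
to target in tool [-0.      0.0002  0.0005]
```

View pics/wrist7.png

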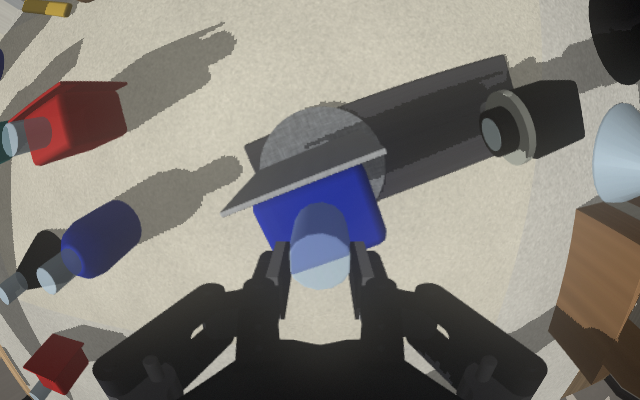

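View pics/s7z.png

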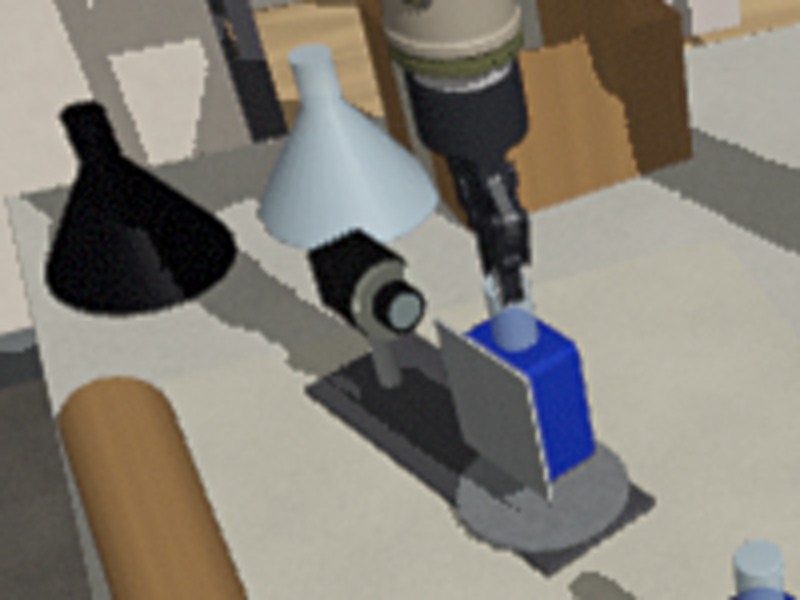

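Emit:
move_arm(deltas=[[0,0,0,0,0,0,-1],[0,0,0,0,0,0,-1],[0,0,0,0,0,0,-1],[0,0,0,0,0,0,-1],[0,0,0,0,0,0,-1],[0,0,0,0,0,0,-1],[0,0,0,0,0,0,-1],[0,0,0,0,0,0,-1],[0,0,0,0,0,0,-1],[0,0,0,0,0,0,-1]])

```text
clock: 18.9
position: [0.5875, -0.1705, 0.1805]
ee_rot: [1.0, -0.001, 0.0, 0.0]
ft_force: [0.6, -0.2, -4.0]
grip_width: 0.357
```

Emit:
move_arm(deltas=[[0,0,0.004,0,0,0,-1],[0,0,0.008,0,0,0,-1],[0,0,0.01,0,0,0,-1],[0,0,0.008,0,0,0,-1],[0,0,0.004,0,0,0,-1],[0,0,0.002,0,0,0,-1],[0,0,0.001,0,0,0,-1],[0,0,0,0,0,0,-1]])

```text
clock: 19.9
position: [0.5876, -0.1705, 0.1437]
ee_rot: [1.0, -0.001, 0.0, 0.0]
ft_force: [-0.7, 0.5, -4.3]
grip_width: 0.352
```

Emit:
move_arm(deltas=[[0,0,0.001,0,0,0,-1],[0,0,0.001,0,0,0,-1],[0,0,0,0,0,0,-1]])

```text
clock: 20.27
position: [0.5875, -0.1705, 0.1415]
ee_rot: [1.0, -0.001, -0.0, 0.0]
ft_force: [-0.9, -0.0, -4.6]
grip_width: 0.356
```

Emit:
move_arm(deltas=[[0,0,0.0007,0,0,0,-1],[0,0,0.0005,0,0,0,-1],[0,0,0,0,0,0,-1]])

```text
clock: 20.65
position: [0.5875, -0.1705, 0.1403]
ee_rot: [1.0, -0.001, 0.0, 0.0]
ft_force: [0.0, 1.0, -4.8]
grip_width: 0.354
```

Emit:
move_arm(deltas=[[0,0,0.0004,0,0,0,-1],[0,0,0,0,0,0,-1]])

```text
clock: 20.9
position: [0.5877, -0.1706, 0.1402]
ee_rot: [1.0, -0.001, 0.0, 0.0]
ft_force: [0.6, -0.9, -1.5]
grip_width: 0.357
```

Emit:
move_arm(deltas=[[0,0,0.0003,0,0,0,-1],[0,0,0,0,0,0,-1]], force=20)

```text
clock: 21.15
position: [0.5878, -0.1708, 0.1401]
ee_rot: [1.0, -0.001, 0.0, 0.0]
ft_force: [-0.5, -1.8, 2.9]
grip_width: 0.357
```

```bash
python3 -c "
from h import *
o,R=st([.5875,-.1705,.14])
p,d=viewer.camera('scene')
cv2.imwrite('pics/s8z.png',cv2.resize(p[30:180,100:300],None,fx=4,fy=4,interpolation=cv2.INTER_CUBIC)[:,:,::-1])"
```

```text
t 21.15 pos [ 0.5878 -0.1708  0.1401] phi -0.08 zax [ 9.e-04 -6.e-04 -1.e+00] q [ 0.8   0.45 -0.77  1.54  0.32  1.28 -1.59] F [-0.5 -1.8  2.9] w 0.357
to target in tool [-0.0003 -0.0003  0.0001]
```

View pics/s8z.png

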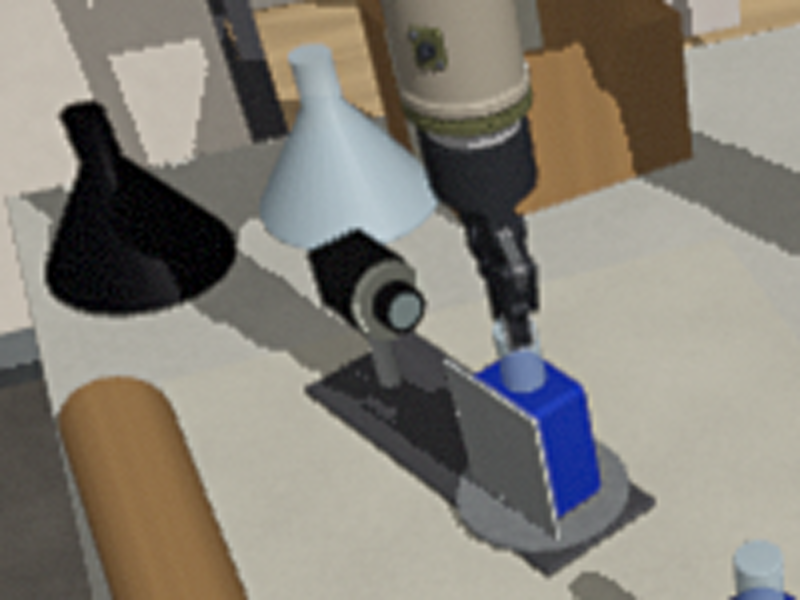

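The shade is standing on the pad. Next I'll open slowly and retreat straight up.

Emit:
move_arm(deltas=[[0,0,0,0,0,0,-0.25],[0,0,0,0,0,0,-0.15],[0,0,0,0,0,0,0],[0,0,0,0,0,0,0.4],[0,0,0,0,0,0,0.8],[0,0,0,0,0,0,1],[0,0,0,0,0,0,1]])

```text
clock: 22.08
position: [0.5875, -0.1704, 0.1396]
ee_rot: [1.0, -0.001, 0.0, 0.0]
ft_force: [0.2, 0.8, -0.3]
grip_width: 0.997
```

Emit:
move_arm(deltas=[[0,0,-0.01,0,0,0,1],[0,0,-0.025,0,0,0,1],[0,0,-0.04,0,0,0,1],[0,0,-0.04,0,0,0,1],[0,0,-0.04,0,0,0,1],[0,0,-0.02,0,0,0,1],[0,0,0,0,0,0,1]])

```text
clock: 22.95
position: [0.5882, -0.1702, 0.3166]
ee_rot: [1.0, -0.0, 0.002, 0.0]
ft_force: [0.6, -0.4, 0.0]
grip_width: 0.996
```

```bash
python3 -c "
from h import *
o,R=st()
for n in ['wrist','top','scene']:
    p,d=viewer.camera(n); cv2.imwrite('pics/%s9.png'%n,p[:,:,::-1]); np.savez(n+'9.npz',p=p,d=d,R=R,t=o['position'])"
```

```text
t 22.95 pos [ 0.5882 -0.1702  0.3166] phi -0.06 zax [ 3.2e-03 -8.0e-04 -1.0e+00] q [ 0.79  0.37 -0.8   1.26  0.26  1.61 -1.54] F [ 0.6 -0.4  0. ] w 0.996
```

View pics/wrist9.png

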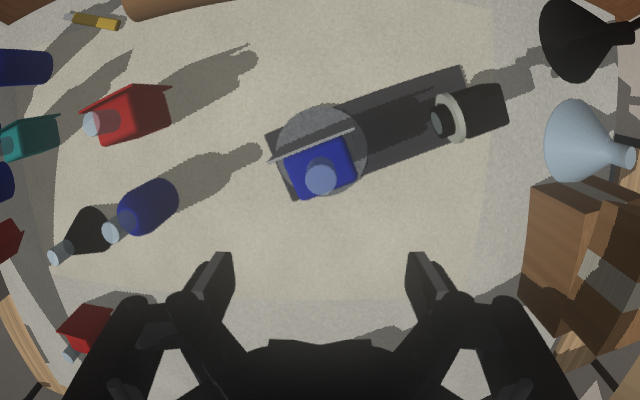

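View pics/scene9.png

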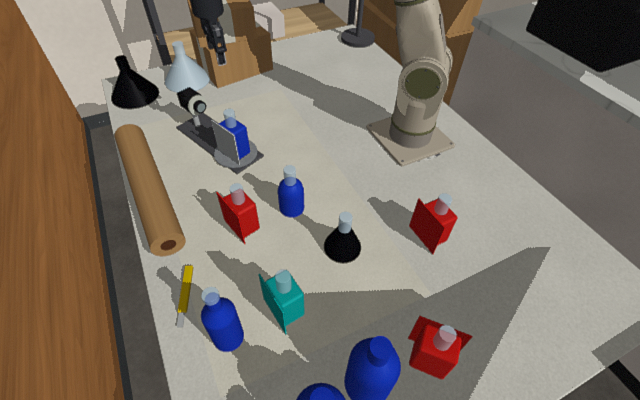

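Run:
```python
from h import *
f=np.load('wrist9.npz');R,t=f['R'],f['t']
print('neck',wray(320.5,180,R,t,.179))
pts=np.array([wray(u,v,R,t,.014)[:2] for u,v in [(276,137),(288,120),(306,109),(325,106),(345,113),(360,129),(367,147),(362,172)]])
from scipy.optimize import least_squares
for r in (.072,): print('pad',least_squares(lambda v:np.hypot(*(pts-v).T)-r,[.588,-.17]).x)
a,b=wray(272,160,R,t,.139),wray(353,130,R,t,.139);print('plate',np.linalg.norm(a-b),np.degrees(np.arctan2(*(b-a)[[1,0]])))
f=np.load('top9.npz');W=cloud('top',f['d']);z=W[...,2]
g=np.load('top0.npz');
d=cv2.absdiff(f['p'],g['p']).max(2); print('dome/cone region diff',d[150:215,250:355].max())
g0=np.load('scene0.npz')['p'];g1=np.load('scene9.npz')['p'];d=cv2.absdiff(g0,g1).max(2);print('scene dome',d[165:220,275:306].max(),'cone',d[210:265,320:365].max())
```

```text
neck [ 0.58670008 -0.17153182  0.179     ]
pad [ 0.58944387 -0.17257175]
plate 0.09977314397799776 -69.65861898028749
dome/cone region diff 77
scene dome 110 cone 20
```

Run:
```python
from h import *
for n in ('top0','top9'):
    W=cloud('top',np.load(n+'.npz')['d']); z=W[...,2]
    for nm,(x,y,lo,hi) in dict(dome=(.511,.119,.13,.18),cone=(.441,.309,.11,.15),shade=(.588,-.17,.15,.19)).items():
        q=W[(np.hypot(W[...,0]-x,W[...,1]-y)<.03)&(z>lo)&(z<hi)]
        print(n,nm,len(q),np.median(q,0).round(4) if len(q) else '',np.percentile(q[:,2],97).round(3) if len(q) else '')
```

```text
top0 dome 140 [0.507  0.1198 0.1635] 0.169
top0 cone 133 [0.4391 0.3079 0.1391] 0.146
top0 shade 0  
top9 dome 142 [0.5066 0.1198 0.1642] 0.17
top9 cone 134 [0.4389 0.3077 0.1387] 0.145
top9 shade 145 [ 0.5816 -0.1693  0.1777] 0.184
```

The dome and cone haven't moved, and the shade is upright with its neck top at about 0.179 m.

```bash
python3 -c "
from workcell import manip
print(manip.hand_in())"
```

```text
the job is handed in; nothing more can be done
None
```

I gripped the shade by its neck with 60 N and held it upright about 4 cm above the middle of the pad. It showed the lens its left side, then its front, then its right side, still for more than 1 s each. I then set it down gently, released it and drew the gripper clear. The job was handed in at about 23 s of the 51 s allowed.

**Placement:** The shade stands upright, with its neck top at about 0.179 m as it should be. Its neck is about 3 mm from the pad centre, which is close to the measuring accuracy.

**Bystanders:** Before and after depth readings put the dome and cone within 0.5 mm of where they started. A plain picture difference around the dome was high. I took that to be edge noise or moved shadows, because the depth readings disagree with it.

**Squareness:** At the front view, the plate was within about 1° of the stand's end edge. At the left view, rough edge readings differed by 2–3°. One automatic edge fit there gave about 5°, and I discounted it because the other measurements of the stand agreed with each other. I checked the right view only by eye and by the commanded turn.

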